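# Shift the lead mill into slow gear

### The arm

A 6-joint arm with a two-finger parallel gripper is mounted at the origin on the work surface. World frame = base frame: x ahead of the robot, y to its left, z up, the work surface at z = 0. Lengths are in mm, angles in rad, forces in N, time in s.
With the tool pointing down it reaches from about 375 to 925 mm from the base axis. Payload 5.7 kg.
Tool frame: the origin (TCP) lies between the finger pads; the fingertips stand 22 mm ahead of it and the grasp point (between the pads) lies 3 mm ahead of it (bot.tcp_to_tips is the distance from the TCP to the fingertips, in mm); z points along the fingers, y is the line along which they close (so a half turn about z gives the same grasp; the last joint's range is limited). The gripper opens to 85 mm and grips with 20 to 120 N. Pads are 22 mm wide; open, the fingers measure 114 mm over their backs; the gripper's body (76 mm by 85 mm) begins 54 mm behind the grasp point. The pads swing forward as they close: fully open they stand 13 mm farther back than shut.
Start: joints at [-1.365, 0.359, 1.51, -0, 1.272, -0.115], TCP at [189.18, -569.365, 253.267] pointing down, gripper open.
Joint ranges: [-2.97, 2.97], [-1.01, 2.36], [0.21, 2.38], [-0.96, 4.11], [0.2, 2.71], [-2.98, 2.98]. Speed limits (rad/s): [2.39, 2.39, 3.14, 3.14, 3.14, 3.14].

### API

Orientations are given as a unit quaternion [w, x, y, z].
In Python, from workcell import bot gives the robot as it stands.
- The arm moves only by the shell command python3 -m inch 'ROWS' [FORCE]. ROWS is JSON, a list of rows, each a list of 3 entries, a list of its own where there are three numbers: the shift along the world's x, y, z in mm, then the turn, a rotation vector about the world's x, y, z in degrees, then the closure, from 0 (fully open) to 1 (shut). A call has 1 to 12 rows; each row is the pose to reach, as a shift and turn from the pose commanded when the call began; what a row does not reach only later rows make up. A row lasts 1/12 s, in which the tool goes at most 41.7 mm and 7.16 degrees, less where a joint would pass 70% of its speed; a pose out of reach is approached as far as the arm can. A call with a gripper value outside its range is refused whole. The fingers move at their own pace and stop on an object; FORCE is the grip in N (left out, the last holds). Time passes only in rows, so rows that repeat a pose let the fingers close. It gives the time, the measured TCP pose, the force, the opening and the grip force at its end, in the units of the state.
- bot.read_state(): the state, without advancing time (a new reading comes with each control period).
- bot.get_image(name): name is "scene" or "top" or "wrist"; returns a dict with "image" (480x640x3 uint8, red, green, blue), "fx", "fy", "cx", "cy" (pixels), "D" ([k1, k2, p1, p2, k3] as OpenCV has them; the pictures are not rectified), "T" (4x4, takes a point from camera to world coordinates). Camera axes: x right, y up, looking along -z (the intrinsics and any distortion apply to the point x, -y, -z); pixel columns grow to the right and rows downward; lengths in mm; the calibration is good to about 2 mm. A picture is of the moment at which its call begins. There is no depth.
- bot.hand_in(): hands the job in; it is judged then, once.
The state is a dict: "time": time; "qpos": joint angles; "joint_velocities": joint speeds; "effort": joint torques, N m; "eef_pos": TCP position; "tool_rot": TCP orientation; "ft_force": force on the tool from outside, world axes, zero at the start; "wrist_torque": the same for the moment, N m; "gripper_width": finger opening in mm; "finger_force": force on a finger pad.
Only numpy, scipy, OpenCV 4.12 (cv2) and the standard library are available. Lean on these libraries where they do the work, as an engineer would, in place of code of your own. Each camera call takes 0.05 s, during which the arm holds its last target. There are 200 camera calls.

### The job

The gear lever of the bench mill that rolls lead came is standing somewhere along the outer leg of its H-shaped gate, the leg away from the rolls. Push it with the fingertips, without gripping or forcing it, back to neutral, across, and fully home into the slow slot: the one on the roll side at the end away from the motor, marked by a single dot. Leave the lever there, let go, and do not disturb the tools, bottles and loose parts lying about.

Things in the scene. Friction and masses are not known exactly. Their poses are not given: they have to be found in the camera images.
- mill: Lead came mill, grey-green cast iron, fixed, turned up to 30 deg. Origin on the table under the gate's centre; own z up, x from the gate to the motor, y from the gate to the rolls. Base x -135 to 200, y -95 to 220 mm, 18 mm high; its ledge at x below -83 is bare but for loose parts. Gearbox 166 x 158 mm, 100 mm high, on it the gate plate 84 x 84 mm, top face 108 mm above the table
- motor (a point): Top of the motor, a lying finned cylinder at mill x = +78 to +197, y = -62 to +46 mm, up to 115 mm above the table; axes as mill
- rolls (a point): Top of the roll stand: two cheek plates with toothed wheels between and outside them, at mill x = -50 to +50, y = +100 to +198 mm, 160 mm high; the adjusting screw on top ends at this point, 186 mm above the table. In front and behind it a feed guide along mill x, 106 mm high. Axes as mill
- gate (a point): Centre of the H gate at the plate's top face; axes as mill. Two legs along mill x at y = -18 mm (outer) and +18 mm (roll side), joined by a neutral channel along y at x = 0; all 17 mm wide. Two round-tipped tongues part the legs: the shaft changes legs only within about 2 mm of x = 0
- slow_slot (a point): End of the slow slot (the goal), at the plate's top face: mill x = -21.7, y = +18 mm; the shaft stands about here when home. Small dark marks on the rim: one dot here, two dots at the roll-side end near the motor, three dots at the outer end near the motor, a bar at the outer end away from it (reverse). Axes as mill
- knob (a point): Centre of the black ball knob, 34 mm in diameter, on the 12 mm steel shaft; z points up along the shaft. 206 mm above the table with the lever upright; swings about 52 mm either way in mill y and 55 mm in mill x. The lever stays where it is left: dry friction, 2 to 3 N at the knob to move it, no spring. More than 30 N is forcing it
- pivot (a point): Pivot of the lever inside the gearbox, 44 mm above the mill's origin; axes as mill. With c = joint yoke and f = joint lever, the knob's centre lies from here at 162 mm x (sin f, sin c cos f, cos c cos f) in mill axes
- yoke (a joint): Sideways tilt of the lever, rad: 0 upright, positive towards the rolls. Outer leg about -0.29, roll-side leg about +0.29, each with a play of 0.04; stops at -0.33 and +0.33
- lever (a joint): Tilt of the lever along the legs, rad: 0 in neutral, positive towards the motor, negative away from it; stops at -0.35 and +0.35 are the ends of the slots. Fully home in the slow slot: about -0.35
- hexkey: L-shaped hex key, 70 x 25 mm, 6 mm thick, loose on the mill's base ledge; leave alone
- wheel: Spare milling wheel, steel ring 48 mm across, 12 mm thick, loose on the mill's base ledge; leave alone
- hammer: Hammer with wooden handle, 260 mm long, lying on the table at the right; leave alone
- knife: Flat-bladed knife with wooden handle, 200 mm long, lying on the table near the robot; leave alone
- flux: White bottle, 56 mm across, 130 mm tall, on the table; leave alone
- nails: Jar of nails with steel cap, 68 mm across, 75 mm tall, on the table; leave alone
- brush: Small brush, 170 mm long, lying on the table; leave alone
- oil: Steel can, 60 mm across, 110 mm tall, on the table; leave alone

How it is judged:
By the outcome, as a careful person would: the job done as asked, in the order asked, and still so for the second after the job is handed in, with the robot touching nothing.
It also fails if it takes over 51 s, if anything falls off the work surface, if the arm or the gripper's body presses on something with over 40 N, if the wrist force passes 120 N, or if a joint passes its speed limit or range.

## Working session

There is one attempt and no reset: what is moved stays moved. The work goes in short steps, Python scripts to look and compute and a shell command to move; the robot and the scene stay as the last step left them, time stands still between calls to the robot, and variables do not carry over. Pictures are saved under pics/ and viewed, at most 10 in all, crops included, and the job is handed in when it is done.

```bash
mkdir -p pics
python3 - <<'E'
from workcell import bot
import cv2
for n in("top","scene"):
    d=bot.get_image(n); cv2.imwrite(f"pics/{n}0.png",d["image"][:,:,::-1])
    print(n,d["fx"],d["cx"],d["cy"],d["D"],d["T"])
print(bot.read_state())
E
```

```text
top 618.671368048749 325.22866170140054 228.6955954189148 [-0.06076991  0.          0.          0.          0.        ] [[-9.91642748e-03  9.97196517e-01 -7.41671855e-02  4.15159857e+02]
 [-9.99948823e-01 -1.00377189e-02 -1.26279976e-03  4.36637800e+01]
 [-2.00372888e-03  7.41508675e-02  9.97245022e-01  1.52392437e+03]
 [ 0.00000000e+00  0.00000000e+00  0.00000000e+00  1.00000000e+00]]
scene 621.3135898311467 327.6259742603136 239.09868666011099 [-0.07234154  0.          0.          0.          0.        ] [[-3.63582713e-01 -7.96196550e-01  4.83610034e-01  1.20225209e+03]
 [ 9.31547563e-01 -3.13627836e-01  1.84001950e-01  3.00895003e+02]
 [ 5.17185062e-03  5.17405677e-01  8.55724615e-01  1.39227112e+03]
 [ 0.00000000e+00  0.00000000e+00  0.00000000e+00  1.00000000e+00]]
{'time': 0.1, 'qpos': array([-1.36514996e+00,  3.59441437e-01,  1.51134588e+00,  3.00486678e-05,
        1.27253179e+00, -1.15123898e-01]), 'joint_velocities': array([-0.000228  , -0.00278588, -0.00047441, -0.00117019,  0.00112871,
        0.00065207]), 'effort': array([-4.32490870e-04, -5.28653634e+01, -2.79350799e+01, -2.56803260e-04,
        4.97802888e-03, -4.76107772e-06]), 'eef_pos': array([ 189.04454583, -568.81089345,  252.52434287]), 'tool_rot': array([-8.62992688e-04,  9.87166191e-01,  1.59693976e-01, -2.47149267e-05]), 'ft_force': array([ 0.58753542, -0.39634153, -0.40519428]), 'wrist_torque': array([ 0.031912  , -0.06003178,  0.01264799]), 'finger_force': 0.0, 'gripper_width': 85.42333567817491}
```

View pics/top0.png

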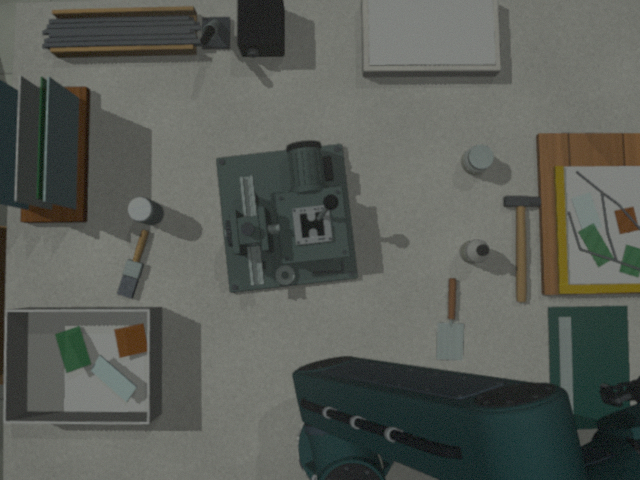

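View pics/scene0.png

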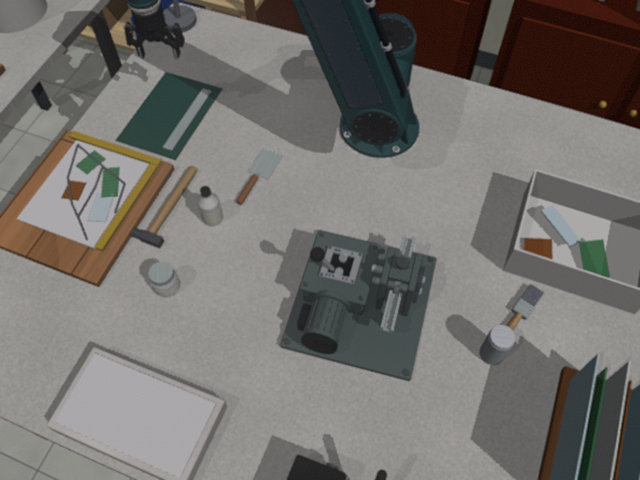

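Top view: mill with the motor at the far end (305,165), rolls to the left (250,230), light gate plate about (313,225), knob about (330,202), i.e. outer leg toward the motor. The scene view shows the plate at (341,264) and the knob at (317,255).

```bash
cat > h.py <<'E'
import numpy as np,cv2
from workcell import bot
def ray(d,uv):
    K=np.array([[d["fx"],0,d["cx"]],[0,d["fy"],d["cy"]],[0,0,1]])
    p=cv2.undistortPoints(np.array([[uv]],float),K,np.array(d["D"]))[0,0]
    T=np.array(d["T"]); v=T[:3,:3]@[p[0],-p[1],-1]
    return T[:3,3],v/np.linalg.norm(v)
def onz(d,uv,z):
    o,v=ray(d,uv); return o+v*(z-o[2])/v[2]
def cross(rs):
    A=sum(np.eye(3)-np.outer(v,v) for o,v in rs); b=sum((np.eye(3)-np.outer(v,v))@o for o,v in rs)
    return np.linalg.solve(A,b)
def proj(d,P):
    T=np.array(d["T"]); q=T[:3,:3].T@(np.array(P)-T[:3,3]); q=q*[1,-1,-1]
    K=np.array([[d["fx"],0,d["cx"]],[0,d["fy"],d["cy"]],[0,0,1]])
    return cv2.projectPoints(q[None],np.zeros(3),np.zeros(3),K,np.array(d["D"]))[0][0,0]
E
python3 - <<'E'
from h import *
a=bot.get_image("top");b=bot.get_image("scene")
out=[]
for d,(x,y,w,h) in((a,(275,175,80,90)),(b,(295,220,80,90))):
    out.append(cv2.resize(d["image"][y:y+h,x:x+w],None,fx=5,fy=5,interpolation=cv2.INTER_CUBIC))
    print(d["image"][y:y+h,x:x+w].min(axis=2).max())
cv2.imwrite("pics/z.png",np.hstack(out)[:,:,::-1])
E
```

```text
114
153
```

View pics/z.png

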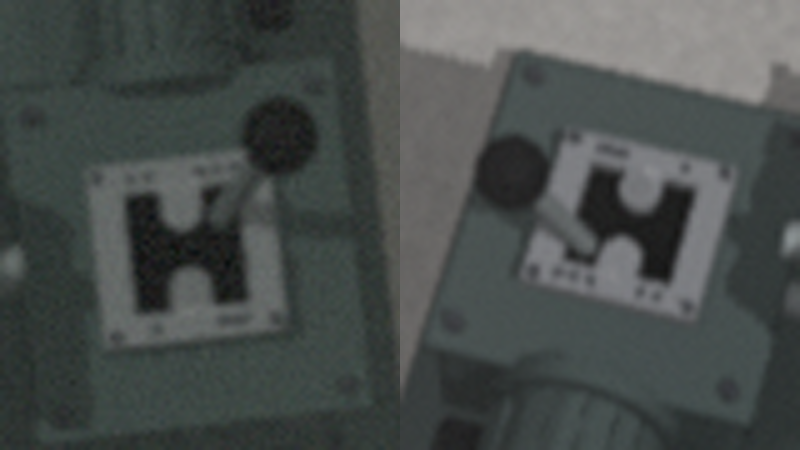

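The zoomed crops show the plate's corners, the single dot at bottom left (roll side, away from the motor), and the knob in the outer leg toward the motor (knob at crop (280,136) top and (512,172) scene).

```bash
cat >> h.py <<'E'
def knobpix(d,guess,r=14):
    g=cv2.GaussianBlur(d["image"].max(axis=2),(3,3),0); x,y=int(guess[0]),int(guess[1])
    m=np.uint8(g[y-r:y+r,x-r:x+r]<38); n,l,s,c=cv2.connectedComponentsWithStats(m)
    i=1+np.argmax(s[1:,4]); return c[i]+[x-r,y-r],s[i]
E
python3 - <<'E'
from h import *
a=bot.get_image("top");b=bot.get_image("scene")
# corners order: +x+y(roll), +x-y, -x-y, -x+y
ct=[(88,172),(270,152),(288,330),(106,348)]; cs=[(120,280),(165,128),(338,168),(297,320)]
P=[];
for d,c,o in((a,ct,(275,175)),(b,[cs[3],cs[0],cs[1],cs[2]],(295,220))):
    Q=np.array([onz(d,(np.array(p)+.5)/5-.5+o,108) for p in c])[:,:2]
    v=(Q[0]+Q[1]-Q[2]-Q[3]);w=(Q[0]+Q[3]-Q[1]-Q[2])
    print(Q.round(1).tolist(),"cen",Q.mean(0),"yaw",np.degrees(np.arctan2(v[1],v[0])),np.degrees(np.arctan2(-w[0],w[1])),np.linalg.norm(v)/2,np.linalg.norm(w)/2)
kt=(np.array((280,136))+.5)/5-.5+(275,175); ks=(np.array((112,172))+.5)/5-.5+(295,220)
print(knobpix(a,kt),kt,knobpix(b,ks),ks)
print(cross([ray(a,kt),ray(b,ks)]))
E
```

```text
[[566.7, 121.0], [575.1, 37.2], [492.9, 29.8], [485.5, 113.2]] cen [530.05568741  75.28828346] yaw 5.309078527155607 5.402552657117522 81.99247653185536 84.04248852009285
[[566.3, 125.4], [576.9, 41.3], [492.4, 30.9], [482.8, 115.7]] cen [529.60798037  78.34605404] yaw 6.827674275602431 6.807307173073727 84.55498538754334 85.0450838154479
(array([330.43089431, 202.08943089]), array([  9,   9,  12,  13, 123], dtype=int32)) [330.6 201.8] (array([318.3125, 258.0625]), array([11, 15,  9,  6, 16], dtype=int32)) [317. 254.]
[571.51728841  34.53472704 196.57725509]
```

```bash
cat >> h.py <<'E'
from scipy.optimize import least_squares
MILL={"top":((530.06,75.29),5.35),"scene":((529.6,78.35),6.8)}
def fk(n,c,f):
    (x,y),a=MILL[n]; a=np.radians(a)
    l=162*np.array([np.sin(f),np.sin(c)*np.cos(f),np.cos(c)*np.cos(f)])
    return np.array([x+l[0]*np.cos(a)-l[1]*np.sin(a),y+l[0]*np.sin(a)+l[1]*np.cos(a),44+l[2]])
def solve(n,d,uv):
    s=least_squares(lambda q:proj(d,fk(n,*q))-uv,[0,0]); return s.x.round(3),fk(n,*s.x).round(1)
E
python3 - <<'E'
from h import *
print(bot.tcp_to_tips)
for n,uv in(("top",(330.5,202)),("scene",(317,254))):
    print(n,solve(n,bot.get_image(n),np.array(uv)))
E
python3 -m inch '[[[6,10,10],[0,0,-2],1],[[20,30,30],[0,0,-5],1],[[40,60,40],[0,0,-8],1],[[62,90,40],[0,0,-12.4],1],[[85,120,40],[0,0,-12.4],1],[[108,150,40],[0,0,-12.4],1],[[132,180,40],[0,0,-12.4],1],[[156,210,40],[0,0,-12.4],1],[[180,240,40],[0,0,-12.4],1],[[200,268,40],[0,0,-12.4],1],[[210,285,40],[0,0,-12.4],1],[[210,285,40],[0,0,-12.4],1]]'
python3 -c "from workcell import bot;print(bot.tcp_to_tips,bot.read_state()['tool_rot'])"
```

```text
22.0
top (array([-0.294,  0.234]), array([571.7,  33.4, 194.8]))
scene (array([-0.304,  0.219]), array([570.2,  35.5, 194.9]))
time: 1.4
eef_pos: [400.7, -280.9, 293.4]
tool_rot: [-0.001, 0.999, 0.054, 0.0]
ft_force: [-0.4, 0.9, -1.2]
gripper_width: -0.1
finger_force: 0.0
22.0 [-8.21035953e-04  9.98536658e-01  5.40709486e-02  4.48033658e-04]
```

```bash
python3 -m inch '[[[12,18,0],[0,0,0],1],[[30,45,0],[0,0,0],1],[[50,75,0],[0,0,0],1],[[70,105,0],[0,0,0],1],[[92,138,0],[0,0,0],1],[[114,171,0],[0,0,0],1],[[136,204,0],[0,0,0],1],[[158,237,0],[0,0,0],1],[[180,270,0],[0,0,0],1],[[200,300,0],[0,0,0],1],[[214,323,0],[0,0,0],1],[[214,323,0],[0,0,0],1]]'
python3 -m inch '[[[0,0,0],[0,0,0],1],[[0,0,-15],[0,0,0],1],[[0,0,-35],[0,0,0],1],[[0,0,-55],[0,0,0],1],[[0,0,-75],[0,0,0],1],[[0,0,-88],[0,0,0],1],[[0,0,-94],[0,0,0],1],[[0,0,-94],[0,0,0],1],[[0,0,-94],[0,0,0],1]]'
python3 - <<'E'
from h import *
o=[]
for n,(x,y) in (("top",(270,150)),("scene",(260,190))):
    d=bot.get_image(n); o.append(cv2.resize(d["image"][y:y+120,x:x+100],None,fx=4,fy=4,interpolation=cv2.INTER_CUBIC))
cv2.imwrite("pics/c1.png",np.hstack(o)[:,:,::-1])
E
```

```text
time: 2.4
eef_pos: [615.9, 42.1, 293.0]
tool_rot: [-0.001, 0.999, 0.054, 0.001]
ft_force: [0.3, 0.5, -0.1]
gripper_width: -0.6
finger_force: 0.0
time: 3.15
eef_pos: [613.1, 37.5, 199.7]
tool_rot: [0.0, 0.999, 0.052, 0.0]
ft_force: [-0.6, -0.5, 1.1]
gripper_width: 0.3
finger_force: 0.0
```

View pics/c1.png

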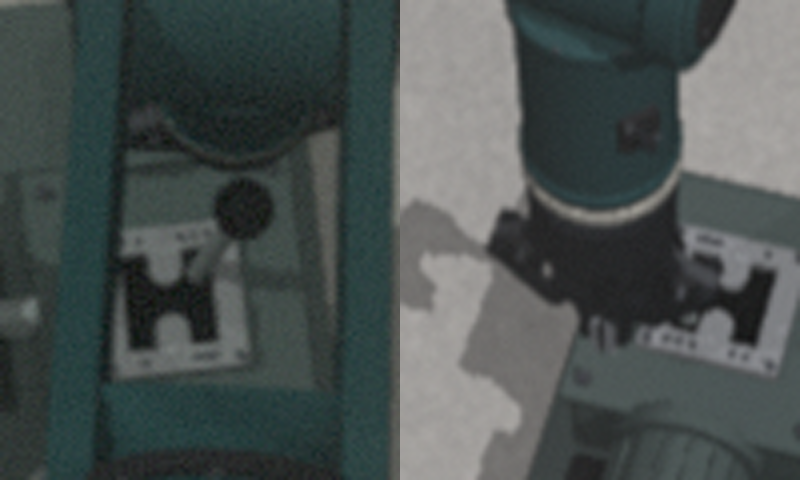

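Top view: the gripper is on the motor side with the knob free and unmoved at crop (243,207), pixel (330.8,201.8). I'll push toward neutral, first most of the way.

```bash
python3 -m inch '[[[-4,-0.4,0],[0,0,0],1],[[-8,-0.8,0],[0,0,0],1],[[-12,-1.2,0],[0,0,0],1],[[-16,-1.7,0],[0,0,0],1],[[-20,-2.1,0],[0,0,0],1],[[-24,-2.5,0],[0,0,0],1],[[-28,-2.9,0],[0,0,0],1],[[-32,-3.4,0],[0,0,0],1],[[-36,-3.8,0],[0,0,0],1],[[-40,-4.2,0],[0,0,0],1],[[-40,-4.2,0],[0,0,0],1],[[-40,-4.2,0],[0,0,0],1]]'
cat >> h.py <<'E'
def look(n,guess,thr=38,r=16):
    d=bot.get_image(n); g=cv2.GaussianBlur(d["image"].max(axis=2),(3,3),0); x,y=map(int,guess)
    m=np.uint8(g[y-r:y+r,x-r:x+r]<thr); m=cv2.morphologyEx(m,cv2.MORPH_OPEN,cv2.getStructuringElement(2,(7,7)))
    k,l,s,c=cv2.connectedComponentsWithStats(m)
    for i in range(1,k):
        uv=s[i,:2]+s[i,2:4]/2-.5+[x-r,y-r]; print(n,uv,s[i,2:].tolist(),solve(n,d,uv))
E
python3 - <<'E'
from h import *
look("top",(329,212))
d=bot.get_image("top");cv2.imwrite("pics/c2.png",cv2.resize(d["image"][170:260,280:360],None,fx=5,fy=5)[:,:,::-1])
E
```

```text
time: 4.25
eef_pos: [572.4, 34.4, 199.0]
tool_rot: [-0.0, 0.999, 0.052, -0.001]
ft_force: [1.5, -0.0, 0.5]
gripper_width: 0.3
finger_force: 0.6
top [332.5 216. ] [12, 9, 81] (array([-0.292,  0.04 ]), array([540.9,  29.4, 199. ]))
```

View pics/c2.png

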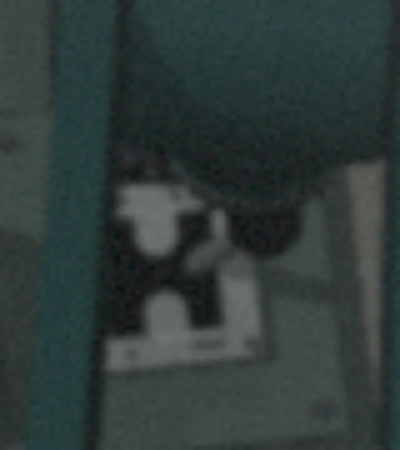

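Knob partly hidden by the wrist; its lower edge at crop y≈257 puts the centre near pixel (333,214), f≈0.06–0.07, agreeing with the dead reckoning (about 10.5 mm left).

```bash
python3 -m inch '[[[-3,-0.3,0],[0,0,0],1],[[-6,-0.6,0],[0,0,0],1],[[-8.5,-0.9,0],[0,0,0],1],[[-10.5,-1.1,0],[0,0,0],1],[[-10.5,-1.1,0],[0,0,0],1],[[-10.5,-1.1,0],[0,0,0],1]]'
python3 -m inch '[[[5,0.5,0],[0,0,0],1],[[20,2,0],[0,0,0],1],[[40,4,8],[0,0,0],1],[[50,4,30],[0,0,0],1],[[50,4,60],[0,0,0],1],[[50,-10,80],[0,0,0],1],[[50,-40,80],[0,0,0],1],[[50,-75,80],[0,0,0],1],[[50,-110,80],[0,0,0],1],[[50,-135,80],[0,0,0],1],[[50,-140,80],[0,0,0],1],[[50,-140,80],[0,0,0],1]]'
python3 - <<'E'
from h import *
look("top",(332,217)); look("scene",(315,244),50)
o=[]
for n,(x,y) in (("top",(270,170)),("scene",(270,190))):
    d=bot.get_image(n); o.append(cv2.resize(d["image"][y:y+120,x:x+100],None,fx=4,fy=4,interpolation=cv2.INTER_CUBIC))
cv2.imwrite("pics/c3.png",np.hstack(o)[:,:,::-1])
E
```

```text
time: 4.85
eef_pos: [562.4, 33.3, 199.2]
tool_rot: [-0.0, 0.999, 0.052, -0.0]
ft_force: [1.7, -0.1, 1.4]
gripper_width: 0.2
finger_force: 0.8
time: 5.85
eef_pos: [612.2, -108.2, 278.6]
tool_rot: [-0.0, 0.999, 0.051, -0.001]
ft_force: [0.1, 0.1, 0.6]
gripper_width: 0.2
finger_force: 0.0
scene [320.5 239.5] [12, 12, 118] (array([-0.307, -0.006]), array([534.4,  29.7, 198.4]))
```

View pics/c3.png

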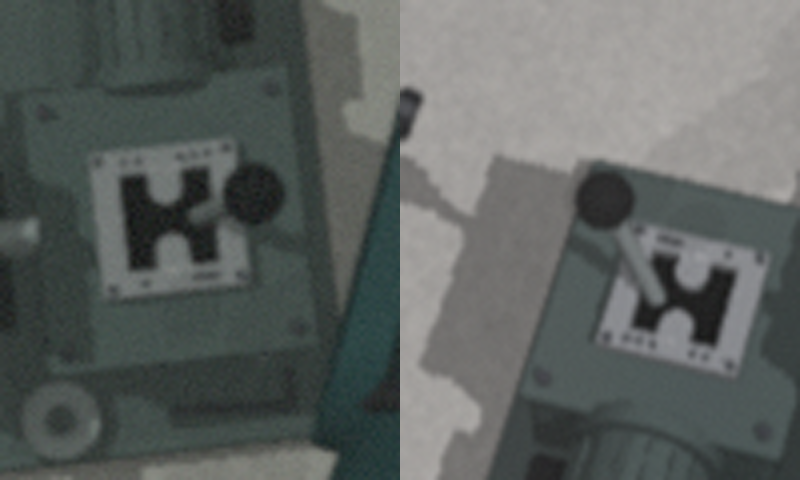

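```bash
python3 - <<'E'
from h import *
print(solve("top",bot.get_image("top"),np.array((253.5,194.5))/4-.4+[270,170]))
E
python3 -m inch '[[[-15,16,0],[0,0,0],1],[[-35,38,0],[0,0,0],1],[[-55,58,0],[0,0,0],1],[[-71,76,0],[0,0,0],1],[[-71,76,-10],[0,0,0],1],[[-71,76,-30],[0,0,0],1],[[-71,76,-50],[0,0,0],1],[[-71,76,-70],[0,0,0],1],[[-71,76,-82],[0,0,0],1],[[-71,76,-82],[0,0,0],1],[[-71,76,-82],[0,0,0],1]]'
python3 -m inch '[[[-0.5,5,0],[0,0,0],1],[[-1,10,0],[0,0,0],1],[[-1.6,15,0],[0,0,0],1],[[-2.1,20,0],[0,0,0],1],[[-2.4,23,0],[0,0,0],1],[[-2.7,26,0],[0,0,0],1],[[-3,29,0],[0,0,0],1],[[-3.4,32,0],[0,0,0],1],[[-3.7,35,0],[0,0,0],1],[[-3.7,35,0],[0,0,0],1]]'
```

```text
(array([-0.296,  0.01 ]), array([536.1,  28.5, 199. ]))
time: 7.02
eef_pos: [541.4, -30.0, 196.8]
tool_rot: [-0.0, 0.999, 0.053, -0.001]
ft_force: [0.0, 0.6, 0.6]
gripper_width: 0.3
finger_force: 0.0
time: 7.85
eef_pos: [538.4, 4.4, 197.6]
tool_rot: [0.0, 0.999, 0.052, 0.0]
ft_force: [0.2, -2.3, 2.7]
gripper_width: 0.1
finger_force: 1.2
```

```bash
python3 -m inch '[[[-0.4,4,0],[0,0,0],1],[[-0.8,8,0],[0,0,0],1],[[-1.3,12,0],[0,0,0],1],[[-1.7,16,0],[0,0,0],1],[[-2.1,20,0],[0,0,0],1],[[-2.5,24,0],[0,0,0],1],[[-2.9,28,0],[0,0,0],1],[[-3.4,32,0],[0,0,0],1],[[-3.8,36,0],[0,0,0],1],[[-4.2,40,0],[0,0,0],1],[[-4.2,40,0],[0,0,0],1]]'
python3 - <<'E'
from h import *
o=[]
for n,(x,y) in (("top",(270,170)),("scene",(290,190))):
    d=bot.get_image(n); o.append(cv2.resize(d["image"][y:y+120,x:x+100],None,fx=4,fy=4,interpolation=cv2.INTER_CUBIC))
cv2.imwrite("pics/c4.png",np.hstack(o)[:,:,::-1])
E
```

```text
time: 8.77
eef_pos: [535.7, 45.2, 199.9]
tool_rot: [-0.0, 0.999, 0.052, 0.003]
ft_force: [-1.9, -2.1, 19.6]
gripper_width: -0.0
finger_force: 8.5
```

View pics/c4.png

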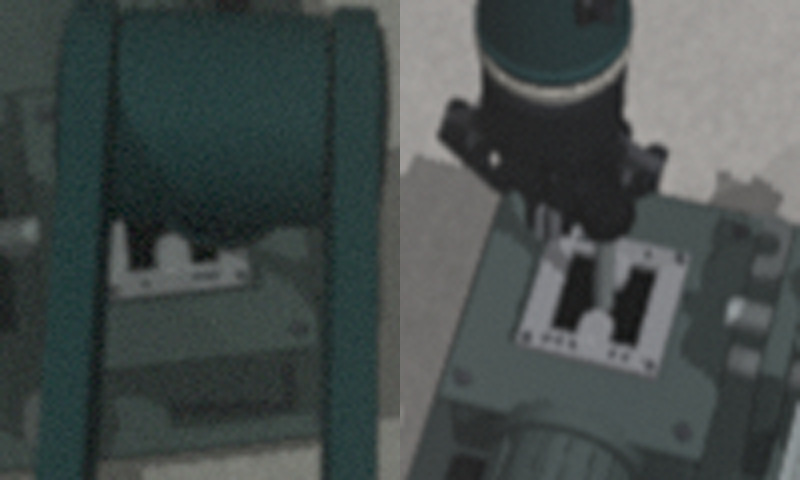

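Scene view: the shaft stands mid-channel at neutral (crop (605,280)), knob upright. The upward 19.6 N shows the rising knob catching under the finger's upper part, so I'll back off, raise the fingertips, and push on higher.

```bash
python3 -m inch '[[[0.5,-5,0],[0,0,0],1],[[0.8,-8,5],[0,0,0],1],[[0.8,-8,12],[0,0,0],1],[[0.8,-8,12],[0,0,0],1],[[0.5,-5,12],[0,0,0],1],[[0.2,-2,12],[0,0,0],1],[[0,0,12],[0,0,0],1],[[-0.2,2,12],[0,0,0],1],[[-0.4,4,12],[0,0,0],1],[[-0.4,4,12],[0,0,0],1]]'
python3 -m inch '[[[-0.3,3,0],[0,0,0],1],[[-0.6,6,0],[0,0,0],1],[[-0.9,9,0],[0,0,0],1],[[-1.3,12,0],[0,0,0],1],[[-1.6,15,0],[0,0,0],1],[[-1.9,18,0],[0,0,0],1],[[-1.9,18,0],[0,0,0],1]]'
```

```text
time: 9.7
eef_pos: [533.2, 48.6, 209.2]
tool_rot: [0.0, 0.999, 0.052, -0.0]
ft_force: [1.0, -1.4, 0.6]
gripper_width: 0.0
finger_force: 0.6
time: 10.28
eef_pos: [531.4, 67.1, 209.2]
tool_rot: [-0.0, 0.999, 0.052, -0.0]
ft_force: [0.4, -0.8, 0.2]
gripper_width: -0.4
finger_force: 0.2
```

```bash
python3 -m inch '[[[-0.3,3,0],[0,0,0],1],[[-0.6,6,0],[0,0,0],1],[[-0.9,9,0],[0,0,0],1],[[-1.3,12,0],[0,0,0],1],[[-1.6,15,0],[0,0,0],1],[[-1.9,18,0],[0,0,0],1],[[-2.2,21,0],[0,0,0],1],[[-2.2,21,0],[0,0,0],1]]'
python3 - <<'E'
from h import *
o=[]
for n,(x,y) in (("top",(270,170)),("scene",(290,190))):
    d=bot.get_image(n); o.append(cv2.resize(d["image"][y:y+120,x:x+100],None,fx=4,fy=4,interpolation=cv2.INTER_CUBIC))
cv2.imwrite("pics/c5.png",np.hstack(o)[:,:,::-1])
E
```

```text
time: 10.95
eef_pos: [529.1, 88.0, 209.2]
tool_rot: [-0.0, 0.999, 0.052, -0.0]
ft_force: [0.4, -0.7, -0.6]
gripper_width: 0.1
finger_force: 0.2
```

View pics/c5.png

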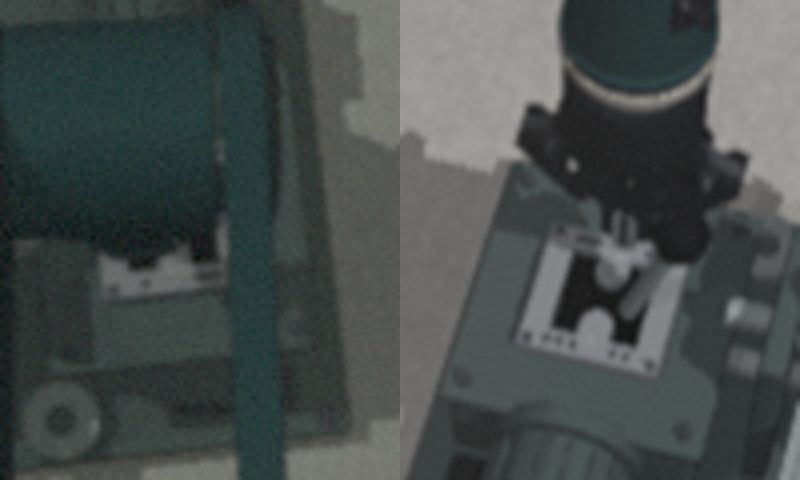

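Scene view: the shaft has crossed into the roll-side leg (shaft foot at crop (630,310), knob (680,235)) with small force. I'll retreat, lift and measure.

```bash
python3 -m inch '[[[0.4,-4,0],[0,0,0],1],[[1.5,-15,0],[0,0,0],1],[[2.5,-25,10],[0,0,0],1],[[2.5,-25,40],[0,0,0],1],[[2.5,-30,65],[0,0,0],1],[[4,-50,65],[0,0,0],1],[[20,-80,65],[0,0,0],1],[[35,-110,65],[0,0,0],1],[[45,-130,65],[0,0,0],1],[[45,-130,65],[0,0,0],1]]'
python3 - <<'E'
from h import *
look("scene",(360,248),45); look("top",(290,210))
o=[]
for n,(x,y) in (("top",(270,170)),("scene",(290,190))):
    d=bot.get_image(n); o.append(cv2.resize(d["image"][y:y+120,x:x+100],None,fx=4,fy=4,interpolation=cv2.INTER_CUBIC))
cv2.imwrite("pics/c6.png",np.hstack(o)[:,:,::-1])
E
```

```text
time: 11.88
eef_pos: [576.7, -48.0, 275.4]
tool_rot: [0.001, 0.999, 0.05, 0.002]
ft_force: [-0.2, 0.4, -0.6]
gripper_width: -0.1
finger_force: 0.0
scene [359.5 251. ] [10, 7, 52] (array([0.267, 0.042]), array([531.3, 121.5, 200.1]))
top [291.5 221. ] [14, 9, 103] (array([0.263, 0.03 ]), array([530.9, 117.6, 200.4]))
```

View pics/c6.png

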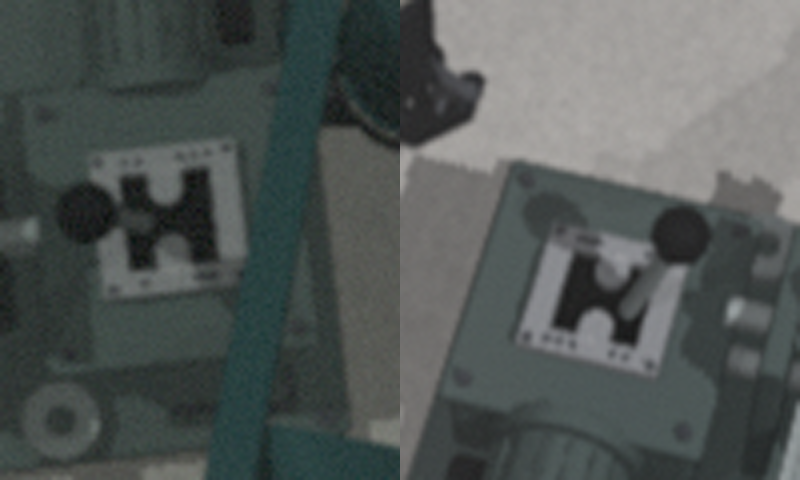

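Knob now at crop (87,211) top / (681,235) scene: c≈0.265, f≈0.01–0.03, i.e. in the roll-side leg at neutral. Next: come down on the motor side and push home.

```bash
python3 -m inch '[[[0,15,0],[0,0,0],1],[[0,40,0],[0,0,0],1],[[0,75,0],[0,0,0],1],[[0,110,0],[0,0,0],1],[[0,145,0],[0,0,0],1],[[0,167,0],[0,0,0],1],[[0,167,0],[0,0,0],1],[[0,167,-20],[0,0,0],1],[[0,167,-45],[0,0,0],1],[[0,167,-65],[0,0,0],1],[[0,167,-74],[0,0,0],1],[[0,167,-74],[0,0,0],1]]'
python3 -m inch '[[[-5,-0.5,0],[0,0,0],1],[[-10,-1,0],[0,0,0],1],[[-15,-1.6,0],[0,0,0],1],[[-19,-2,0],[0,0,0],1],[[-23,-2.4,0],[0,0,0],1],[[-27,-2.8,0],[0,0,0],1],[[-31,-3.2,0],[0,0,0],1],[[-35,-3.7,0],[0,0,0],1],[[-35,-3.7,0],[0,0,0],1]]'
```

```text
time: 13.08
eef_pos: [572.1, 124.3, 198.2]
tool_rot: [0.0, 0.999, 0.052, -0.002]
ft_force: [0.7, -0.4, -0.2]
gripper_width: 0.0
finger_force: 0.0
time: 13.83
eef_pos: [538.6, 120.6, 200.5]
tool_rot: [-0.0, 0.999, 0.052, -0.0]
ft_force: [2.1, 0.5, 1.5]
gripper_width: 0.1
finger_force: 0.9
```

```bash
python3 -m inch '[[[-4,-0.4,0],[0,0,0],1],[[-8,-0.8,0],[0,0,0],1],[[-12,-1.2,0],[0,0,0],1],[[-16,-1.7,0],[0,0,0],1],[[-20,-2.1,0],[0,0,0],1],[[-24,-2.5,0],[0,0,0],1],[[-28,-2.9,0],[0,0,0],1],[[-32,-3.4,0],[0,0,0],1],[[-34,-3.6,0],[0,0,0],1],[[-34,-3.6,0],[0,0,0],1]]'
python3 -m inch '[[[-1,-0.1,0],[0,0,0],1],[[-2,-0.2,0],[0,0,0],1],[[-2,-0.2,0],[0,0,0],1]]'
```

```text
time: 14.67
eef_pos: [505.0, 117.6, 200.2]
tool_rot: [-0.001, 0.999, 0.052, 0.0]
ft_force: [1.6, 1.6, -1.2]
gripper_width: 0.2
finger_force: 1.1
time: 14.92
eef_pos: [503.4, 117.0, 200.2]
tool_rot: [-0.0, 0.999, 0.052, 0.0]
ft_force: [4.7, 2.7, -2.4]
gripper_width: 0.1
finger_force: 2.1
```

```bash
python3 -m inch '[[[-1,-0.1,0],[0,0,0],1],[[-1,-0.1,0],[0,0,0],1],[[-1,-0.1,0],[0,0,0],1]]'
python3 -m inch '[[[-0.7,-0.1,0],[0,0,0],1],[[-0.7,-0.1,0],[0,0,0],1],[[-0.7,-0.1,0],[0,0,0],1]]'
```

```text
time: 15.17
eef_pos: [501.9, 116.6, 200.1]
tool_rot: [0.0, 0.999, 0.052, -0.0]
ft_force: [3.8, 2.1, -2.4]
gripper_width: -0.0
finger_force: 1.4
time: 15.42
eef_pos: [501.5, 116.5, 200.2]
tool_rot: [0.0, 0.999, 0.052, -0.0]
ft_force: [4.0, 0.8, -2.0]
gripper_width: 0.1
finger_force: 1.8
```

```bash
python3 -m inch '[[[-0.7,-0.1,0],[0,0,0],1],[[-1.4,-0.2,0],[0,0,0],1],[[-1.4,-0.2,0],[0,0,0],1]]'
python3 -m inch '[[[-0.7,-0.1,0],[0,0,0],1],[[-1.2,-0.1,0],[0,0,0],1],[[-1.2,-0.1,0],[0,0,0],1]]'
```

```text
time: 15.67
eef_pos: [500.2, 116.3, 200.3]
tool_rot: [0.0, 0.999, 0.052, 0.0]
ft_force: [3.8, 0.8, -3.1]
gripper_width: 0.1
finger_force: 1.9
time: 15.92
eef_pos: [499.2, 116.1, 200.3]
tool_rot: [0.0, 0.999, 0.052, 0.0]
ft_force: [4.9, -0.5, -2.4]
gripper_width: 0.1
finger_force: 2.2
```

```bash
python3 -m inch '[[[-0.7,-0.1,0],[0,0,0],1],[[-1,-0.1,0],[0,0,0],1],[[-1,-0.1,0],[0,0,0],1]]'
python3 -m inch '[[[-0.7,-0.1,0],[0,0,0],1],[[-0.7,-0.1,0],[0,0,0],1]]'
python3 - <<'E'
from h import *
d=bot.get_image("scene"); print(proj(d,fk("scene",.29,-.35)))
d=bot.get_image("top"); print(proj(d,fk("top",.29,-.35)))
look("top",proj(d,fk("top",.29,-.35)))
E
```

```text
time: 16.17
eef_pos: [497.9, 115.9, 200.3]
tool_rot: [0.0, 0.999, 0.052, -0.0]
ft_force: [4.4, -0.9, -3.7]
gripper_width: 0.3
finger_force: 2.2
time: 16.33
eef_pos: [497.5, 115.9, 200.3]
tool_rot: [0.0, 0.999, 0.052, 0.0]
ft_force: [5.2, -0.7, -3.3]
gripper_width: 0.2
finger_force: 2.5
[365.78308628 230.45088998]
[293.87776395 249.20109298]
```

```bash
python3 -m inch '[[[-0.7,-0.1,0],[0,0,0],1],[[-0.7,-0.1,0],[0,0,0],1]]'
python3 -m inch '[[[-0.7,-0.1,0],[0,0,0],1],[[-0.7,-0.1,0],[0,0,0],1]]'
```

```text
time: 16.65
eef_pos: [496.9, 115.8, 200.4]
tool_rot: [0.0, 0.999, 0.052, 0.0]
ft_force: [5.7, -2.0, -4.2]
gripper_width: -0.0
finger_force: 2.5
time: 16.82
eef_pos: [496.6, 115.7, 200.4]
tool_rot: [0.0, 0.999, 0.052, 0.001]
ft_force: [6.0, -0.7, -5.2]
gripper_width: -0.1
finger_force: 3.1
```

Run:
```python
from h import *
o=[]
for n,(x,y) in (("top",(250,190)),("scene",(310,190))):
    d=bot.get_image(n); o.append(cv2.resize(d["image"][y:y+120,x:x+100],None,fx=4,fy=4,interpolation=cv2.INTER_CUBIC))
cv2.imwrite("pics/c7.png",np.hstack(o)[:,:,::-1])
```

```text
(no output)
```

View pics/c7.png

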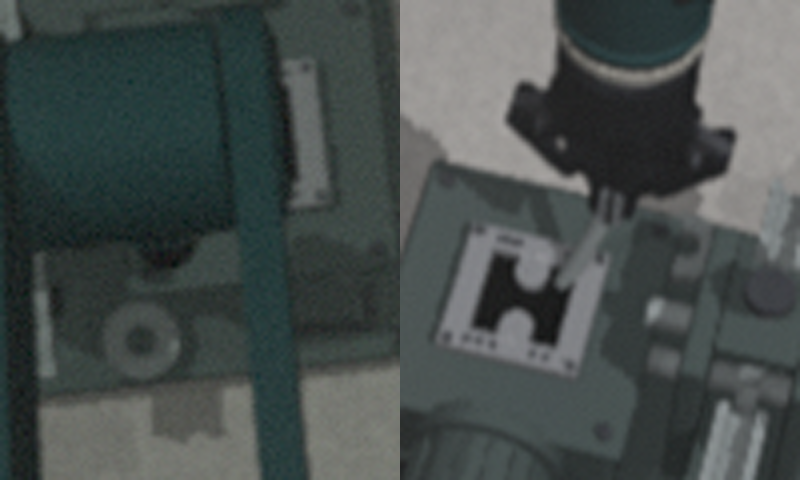

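Scene view: the shaft foot is near the slow-slot end at crop (560,285), the knob hidden behind the gripper; in the top view the knob's edge shows at crop (165,265). Force starts to build, so press a little more, well under 30 N.

```bash
python3 -m inch '[[[-0.7,-0.1,0],[0,0,0],1],[[-1,-0.1,0],[0,0,0],1],[[-1,-0.1,0],[0,0,0],1]]'
python3 -m inch '[[[-0.7,-0.1,0],[0,0,0],1],[[-1,-0.1,0],[0,0,0],1],[[-1,-0.1,0],[0,0,0],1]]'
```

```text
time: 17.17
eef_pos: [495.6, 115.6, 200.4]
tool_rot: [0.0, 0.999, 0.052, 0.001]
ft_force: [6.1, -1.6, -2.8]
gripper_width: 0.6
finger_force: 3.1
time: 17.42
eef_pos: [495.3, 115.5, 200.5]
tool_rot: [0.0, 0.999, 0.052, 0.001]
ft_force: [8.1, -1.8, -4.5]
gripper_width: 0.1
finger_force: 3.8
```

```bash
python3 -m inch '[[[-0.9,-0.1,0],[0,0,0],1],[[-1.5,-0.1,0],[0,0,0],1],[[-1.5,-0.1,0],[0,0,0],1]]'
python3 -m inch '[[[3,0.3,0],[0,0,0],1],[[15,1.5,0],[0,0,0],1],[[35,3.5,0],[0,0,0],1],[[48,5,10],[0,0,0],1],[[50,5,40],[0,0,0],1],[[55,0,75],[0,0,0],1],[[65,-30,80],[0,0,0],1],[[75,-65,80],[0,0,0],1],[[80,-100,80],[0,0,0],1],[[80,-135,80],[0,0,0],1],[[80,-165,80],[0,0,0],1],[[80,-165,80],[0,0,0],1]]'
python3 - <<'E'
from h import *
for t in(38,45,50,55): look("scene",(366,230),t)
for t in(35,38,42): look("top",(294,249),t)
E
```

```text
time: 17.67
eef_pos: [494.5, 115.4, 200.6]
tool_rot: [0.0, 0.999, 0.052, 0.002]
ft_force: [9.7, -2.0, -5.7]
gripper_width: 0.4
finger_force: 4.7
time: 18.67
eef_pos: [571.8, -54.1, 279.9]
tool_rot: [0.001, 0.999, 0.05, -0.001]
ft_force: [-0.1, 0.5, -1.0]
gripper_width: -0.2
finger_force: 0.0
scene [368.5 232.5] [12, 12, 114] (array([ 0.337, -0.33 ]), array([471.5, 122.4, 188.7]))
scene [368.5 232.5] [12, 12, 116] (array([ 0.337, -0.33 ]), array([471.5, 122.4, 188.7]))
top [291.  248.5] [13, 14, 142] (array([ 0.33 , -0.336]), array([472.3, 119.7, 188.7]))
top [290.5 248.5] [14, 14, 156] (array([ 0.338, -0.335]), array([472.3, 120.8, 188.4]))
```

Knob measures f≈-0.333, c≈0.33, near but not surely at the stop. I'll push once more, a bit lower and better centred on the ball.

```bash
python3 -m inch '[[[-3,15,0],[0,0,0],1],[[-8,45,0],[0,0,0],1],[[-14,80,0],[0,0,0],1],[[-19,115,0],[0,0,0],1],[[-24,145,0],[0,0,0],1],[[-27,170,0],[0,0,0],1],[[-27,177,0],[0,0,0],1],[[-27,177,-20],[0,0,0],1],[[-27,177,-45],[0,0,0],1],[[-27,177,-70],[0,0,0],1],[[-27,177,-87],[0,0,0],1],[[-27,177,-87],[0,0,0],1]]'
python3 -m inch '[[[-6,-0.6,0],[0,0,0],1],[[-14,-1.4,0],[0,0,0],1],[[-22,-2.2,0],[0,0,0],1],[[-30,-3,0],[0,0,0],1],[[-36,-3.7,0],[0,0,0],1],[[-41,-4.2,0],[0,0,0],1],[[-44,-4.6,0],[0,0,0],1],[[-46,-4.8,0],[0,0,0],1],[[-46,-4.8,0],[0,0,0],1]]'
python3 -m inch '[[[-1,-0.1,0],[0,0,0],1],[[-2,-0.2,0],[0,0,0],1],[[-2,-0.2,0],[0,0,0],1]]'
```

```text
time: 20.02
eef_pos: [542.3, 127.8, 189.7]
tool_rot: [0.0, 0.999, 0.053, -0.004]
ft_force: [-0.3, -0.1, -0.5]
gripper_width: -0.1
finger_force: 0.0
time: 20.77
eef_pos: [499.4, 122.8, 193.5]
tool_rot: [-0.0, 0.999, 0.052, 0.0]
ft_force: [-0.4, 0.6, 0.6]
gripper_width: 0.4
finger_force: 0.0
time: 21.02
eef_pos: [498.4, 122.7, 193.4]
tool_rot: [-0.0, 0.999, 0.052, 0.001]
ft_force: [2.0, 0.1, -2.5]
gripper_width: -0.2
finger_force: 1.4
```

```bash
for i in 1 2; do python3 -m inch '[[[-1,-0.1,0],[0,0,0],1],[[-1.5,-0.1,0],[0,0,0],1],[[-1.5,-0.1,0],[0,0,0],1]]'; done
```

```text
time: 21.27
eef_pos: [497.5, 122.5, 193.4]
tool_rot: [0.0, 0.999, 0.052, 0.002]
ft_force: [5.8, 0.1, -3.3]
gripper_width: 0.2
finger_force: 2.8
time: 21.52
eef_pos: [496.0, 122.4, 193.4]
tool_rot: [0.0, 0.999, 0.052, 0.002]
ft_force: [6.1, 0.6, -3.1]
gripper_width: -0.3
finger_force: 2.7
```

```bash
for i in 1 2 3; do python3 -m inch '[[[-1,-0.1,0],[0,0,0],1],[[-1.5,-0.1,0],[0,0,0],1],[[-1.5,-0.1,0],[0,0,0],1]]'|sed -n '1,2p;4p'; done
```

```text
time: 21.77
eef_pos: [495.4, 122.3, 193.6]
ft_force: [7.2, -0.9, -5.3]
time: 22.02
eef_pos: [494.6, 122.2, 193.7]
ft_force: [9.5, -0.4, -6.4]
time: 22.27
eef_pos: [493.7, 122.2, 193.9]
ft_force: [10.1, 0.2, -6.6]
```

```bash
for i in 1 2 3; do python3 -m inch '[[[-1,-0.1,0],[0,0,0],1],[[-1.5,-0.1,0],[0,0,0],1],[[-1.5,-0.1,0],[0,0,0],1]]'|sed -n '2p;4p'; done
python3 -m inch '[[[5,0.5,0],[0,0,0],1],[[15,1.5,0],[0,0,0],1],[[35,3.5,0],[0,0,0],1],[[52,5,10],[0,0,0],1],[[54,5,40],[0,0,0],1],[[60,0,80],[0,0,0],1],[[65,-30,87],[0,0,0],1],[[75,-65,87],[0,0,0],1],[[80,-100,87],[0,0,0],1],[[80,-135,87],[0,0,0],1],[[80,-170,87],[0,0,0],1],[[80,-172,87],[0,0,0],1]]'
python3 - <<'E'
from h import *
for t in(38,45): look("scene",(366,230),t)
for t in(35,38,42): look("top",(294,249),t)
d=bot.get_image("top");np.save("top.npy",d["image"]);d=bot.get_image("scene");np.save("scene.npy",d["image"])
E
```

```text
eef_pos: [493.2, 122.2, 194.0]
ft_force: [12.4, -0.4, -9.5]
eef_pos: [492.2, 122.0, 194.2]
ft_force: [13.1, -0.7, -8.6]
eef_pos: [491.7, 122.0, 194.5]
ft_force: [15.7, 0.3, -9.2]
time: 24.02
eef_pos: [564.9, -55.4, 279.8]
tool_rot: [0.001, 0.999, 0.05, -0.001]
ft_force: [-0.3, 0.5, 0.3]
gripper_width: 0.1
finger_force: 0.0
top [291.5 248.5] [12, 14, 124] (array([ 0.323, -0.336]), array([472.3, 118.6, 189. ]))
top [290.5 249. ] [14, 15, 155] (array([ 0.339, -0.342]), array([471.3, 120.8, 187.9]))
```

Run:
```python
from h import *
for t in(40,42,50,54): look("scene",(369,232),t,14)
print(bot.get_image("scene")["image"].max(axis=2)[224:244:2,358:382:2])
```

```text
scene [368.5 232.5] [12, 12, 114] (array([ 0.337, -0.33 ]), array([471.5, 122.4, 188.7]))
scene [368.5 232.5] [12, 12, 115] (array([ 0.337, -0.33 ]), array([471.5, 122.4, 188.7]))
[[151 155 155 154 149 132 141 153 152 152 150 152]
 [153 157 152 123  70  47  59  96 145 153 147 151]
 [149 150 115  41  42  43  43  39  87 150 151 152]
 [154 151  68  42  44  44  45  43  39 141 154 154]
 [157 145  52  40  44  43  47  43  38 119 152 155]
 [154 149  63  41  41  45  44  44  39 133 125 135]
 [152 147  79  40  41  41  40  41  60 107 105 102]
 [131 137 100  74  48  40  41  58  97 103 104 105]
 [ 84  83  97 112 111  81  90 101 102 103 105 104]
 [ 87  95 113 111  90  85  82  87  89  97 105 105]]
```

```bash
python3 -c "from workcell import bot;print(bot.hand_in())"
```

```text
the job is handed in; nothing more can be done
None
```

The lever is in the slow slot, against its end stop: a second push at about 16 N left the knob in the same place in the pictures (about -0.33 to -0.34 rad measured, -0.35 nominal). There was one 20 N upward catch on the knob during the crossing, which I cleared by raising the fingertips. The arm is withdrawn and clear, and the job was handed in at about 24 s.

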